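# Drop a brake pad into the caliper and hold it for the pins

### The job

The near side of this brake caliper still needs its pad. Swing the keeper strap about a quarter turn aside, take the new pad (the one with the thick lining, not the worn one) out of the carton, and lower it through the near pad slot with its lining towards the disc until its shoulders are flush with the top of the caliper, so that its pin holes line up with the pins. Nothing under the slot will carry it, so finish still holding the pad there, upright and not jammed, ready for the pins to be driven, and leave the worn pad and the things lying on the bench where they are.

Things in the scene. Friction and masses are not known exactly. Their poses are not given: they have to be found in the camera images.
- caliper: Grey cast brake caliper on a dark steel stand (150 x 200 mm), fixed. Origin: centre of the stand's underside; z up, x from the near (empty) side to the far side, y along the slots. Body x -47..47, y -86..86, z 62..125 mm, flat top; bosses on both faces out to x = +-57. Window in the top 62 (x) by 112 mm (y); in it a 22 mm thick steel dummy disc (x -11..11, y -50..50, top z = 120).
- slot_mouth (a point): Centre of the mouth of the empty near pad slot, level with the caliper's flat top (z = 125 mm), at x = -21 in the caliper's frame; axes as the caliper's. Slot 20 mm wide in x (near wall to disc), 112 mm long in y, straight down, open below, upper edges sloped back 4 mm over 8 mm of depth; the pad (18 x 110 mm) has 2 mm clearance each way. The lining must face +x (the disc).
- strap (a joint): Keeper strap, flat steel, 16 mm wide, 4 mm thick, on the caliper's top; turns about a vertical bolt with slight friction (about 1 N at the stud), stays where left. 0 = straight across the window towards the caliper's -x, over the near slot; grows as the stud end swings towards the caliper's +y (clockwise from above), stop at 1.9 rad. Clear of the near slot from 0.65; quarter turn 1.57.
- strap_pivot (a point): The strap's pivot on the caliper's top (caliper frame: x 39, y 32, z 127.5 mm), mid-thickness of the strap. Its bolt head rises 9 mm above this point.
- strap_stud (a point): Upright steel stud, 10 mm thick, 16 mm tall, on the free end of the strap, 92 mm from the pivot; this point is on its axis, 10 mm above the strap's upper face (z = 129.5 mm) and 6 mm below the stud's top. With the strap at 0 it is 6 mm out from the near wall (caliper frame: x -53, y 32, z 139.5 mm). Push it sideways or pinch it.
- carton: Open cardboard carton, 131 x 127 mm, 40 mm high, with a grey insert with two slots that run along its x axis, at y = +31 and -31 mm; heavy, do not move it. Origin: centre of its underside.
- new_pad: New pad, on edge in either slot of the carton, underside 4 mm above the bench; 0.3 to 0.5 kg. Origin: mid-underside (18 mm thick, 110 mm long); z up, x through the thickness to the lining, y along the length. Steel backplate x -9..-1, y -55..55, z 0..58 mm (upper edge = shoulders, lower corners cut off 6 x 10); black lining x -1..9, z 6..40 mm, lower edge bevelled; pin holes y = +-38, z = 48.
- new_pad_tab (a point): On the new pad: centre of the tab to hold it by (pad frame: x -5, y 0, z 72 mm). The tab is part of the backplate: 8 mm thick (pad x -9..-1), 34 mm wide (y -17..17), from the shoulders (z = 58) up to z = 86 mm.
- new_pad_shoulder (a point): On the new pad: mid-thickness, mid-length, at the height of the shoulders (58 mm above its underside).
- new_pad_lining (a point): On the new pad: centre of the lining's face (pad frame: x 9, y 0, z 23 mm).
- worn_pad: Worn brake pad in the other slot of the carton: same backplate and tab, but the lining is only 3 mm thick. Same frame. Leave it there.
- bolt_m12: Loose steel bolt with nut, 70 mm long, lying on the bench. Bystander.
- spanner_13: Combination spanner, 175 mm long, lying on the bench. Bystander.
- screw_tin: Small open round grey tin, 68 mm across and 42 mm high, on the bench. Bystander.
- far_tab (a point): Middle of the top of the tab of the pad already fitted on the far side, 30 mm above the caliper's top (caliper frame: x 25.5, y 0, z 155 mm; tab 34 mm wide in y, 8 mm thick in x); fixed. It sits as the new pad shall sit, mirrored. The two pins (caliper frame y = +-38, z = 115) stick out behind it to x = 88 mm.

How it is judged:
By the outcome, as a careful person would: the job done as asked, in the order asked, and still so for the second after the job is handed in, while the arm keeps its last pose, push and grip.
It also fails if it takes over 64 s, if anything falls off the work surface, if the arm or the gripper's body presses on something with over 40 N, if the wrist force passes 120 N, or if a joint passes its speed limit or range.

### The arm

A 6-joint arm with a two-finger parallel gripper is mounted at the origin on a cart in front of the work surface, level with it; the furniture and walls round the work are solid. World frame = base frame: x ahead of the robot, y to its left, z up, the work surface at z = 0. Lengths are in mm, angles in rad, forces in N, time in s.
With the tool pointing down it reaches from about 325 to 775 mm from the base axis. Payload 9.3 kg.
Tool frame: the origin (TCP) lies midway between the tips of the shut fingers; the grasp point (between the pads) lies 19 mm behind it; z points along the fingers, y is the line along which they close (so a half turn about z gives the same grasp; the last joint's range is limited). The gripper opens to 85 mm and grips with 20 to 120 N. Pads are 22 mm wide; open, the fingers measure 114 mm over their backs; the gripper's body (76 mm by 85 mm) begins 54 mm behind the grasp point. The pads swing forward as they close: fully open they stand 13 mm farther back than shut.
Start: joints at [1.171, 0.259, 0.021, 1.334, 0, 1.418], TCP at [134.368, 533.331, 231.279] pointing down, gripper open.
Joint ranges: [-3.04, 3.04], [-0.91, 1.82], [-1.04, 1.36], [-1.92, 1.95], [-1.52, 1.45], [-3.14, 3.14]. Speed limits (rad/s): [2.22, 2.22, 2.79, 3.14, 3.14, 3.14].

### API

Orientations are given as a unit quaternion [w, x, y, z].
In Python, from rig import bot gives the robot as it stands.
- The arm moves only by the tool tcp_steps, called after "Emit:" as a command line: name --argument value ..., lists and objects as JSON in quotes. Schema: {"type":"object","properties":{"plan":{"type":"array","items":{"type":"array","items":{"type":"array","items":{"type":"number"},"minItems":6,"maxItems":6},"minItems":1,"maxItems":5},"minItems":1,"maxItems":1},"jaw":{"type":"number"},"only":{"type":"string"},"quiet":{"type":"boolean"},"lines":{"type":"string"}},"required":["plan"],"additionalProperties":false}. plan is a list that holds a single list of rows (three levels of brackets), with 1 to 5 rows, each of 6 numbers: dx, dy, dz in shares of the most that a row can go, 1 being 50 mm, then a rotation vector rx, ry, rz in units of 0.1 rad; each row shifts and turns the commanded pose from where the row before left it, along the tool's axes as they then stand; what a row does not reach is not made up. A row lasts 1/10 s, in which the tool goes at most 50 mm and 0.15 rad, less where a joint would pass 70% of its speed; a pose out of reach is approached as far as the arm can. jaw is the finger opening in mm, set as the call begins (left out keeps the last). The fingers move at their own pace and stop on an object; the grip force is fixed at half the most. Time passes only in rows, so rows that do not move let the fingers close. The tool returns the time, the measured TCP pose, the force, the opening and the grip force at its end. only (a regular expression) keeps the lines of the reply that match it, lines (a string "A,B") keeps lines A to B, and quiet returns only ok. Input that does not fit is refused with a message, and nothing moves.
- bot.state(): the state, without advancing time (a new reading comes with each control period).
- bot.get_image(name): name is "scene" or "top" or "wrist"; returns a dict with "frame" (480x640x3 uint8, red, green, blue), "intrinsics" (3x3 intrinsics, pixels), "D" ([k1, k2, p1, p2, k3] as OpenCV has them; the pictures are not rectified), "R" (3x3) and "t" (3): a world point X has camera coordinates R X + t; the wrist camera has in their place "tool_from_camera" (4x4, takes a point from camera to tool coordinates, whose origin is the TCP and whose axes are the flange's). Camera axes: x right, y down, z forward; pixel columns grow to the right and rows downward; lengths in mm; the calibration is good to about 2 mm. A picture is of the moment at which its call begins: read the wrist's pose just before it. There is no depth.
- bot.job_done(): hands the job in; it is judged then, once.
The state is a dict: "time": time; "q": joint angles; "joint_vel": joint speeds; "joint_efforts": joint torques, N m; "position": TCP position; "tool_rot": TCP orientation; "wrist_force": force on the tool from outside, world axes, zero at the start; "torque": the same for the moment, N m; "finger_gap": finger opening in mm; "gripper_force": force on a finger pad.
Only numpy, scipy, OpenCV 4.12 (cv2) and the standard library are available. Lean on these libraries where they do the work, as an engineer would, in place of code of your own. Each camera call takes 0.05 s, during which the arm holds its last target. There are 200 camera calls.

## Working session

There is one attempt and no reset: what is moved stays moved. The work goes in short steps, Python scripts to look and compute and a tool call to move; the robot and the scene stay as the last step left them, time stands still between calls to the robot, and variables do not carry over. Pictures are saved under pics/ and viewed, at most 10 in all, crops included, and the job is handed in when it is done.

```bash
ls; mkdir -p pics; python3 - <<'E'
from rig import bot
import cv2, json, numpy as np
s=bot.state(); print(s)
for n in ["scene","top"]:
    d=bot.get_image(n); cv2.imwrite(f"pics/{n}0.png",d["frame"][:,:,::-1]); 
    print(n,d["intrinsics"],d["D"],d["R"],d["t"])
E
```

```text
pics
rig.py
{'time': 0.0, 'q': array([ 1.17139379e+00,  2.59227910e-01,  2.07413167e-02,  1.33371114e+00,
       -8.37494621e-07,  1.41816878e+00]), 'joint_vel': array([ 0.00096255,  0.00061133,  0.00087774, -0.00122665,  0.00025329,
       -0.00119746]), 'joint_efforts': array([-2.16986387e-03, -5.55645418e+01,  3.44525957e+01,  1.37677291e-02,
       -3.05828989e-04, -1.87032180e-05]), 'position': array([134.25803885, 533.06217721, 230.638724  ]), 'tool_rot': array([-1.90555860e-04,  1.23074619e-01,  9.92397172e-01, -6.74296912e-04]), 'wrist_force': array([ 0.31861105, -0.04504921, -0.35664078]), 'torque': array([ 0.02799283,  0.00726289, -0.00696324]), 'gripper_force': 0.0, 'finger_gap': 85.21182288655098}
scene [[443.58583298   0.         318.43812748]
 [  0.         443.58583298 246.95799614]
 [  0.           0.           1.        ]] [-0.10471158  0.          0.          0.          0.        ] [[ 0.91645414 -0.39997499  0.01148095]
 [-0.30094108 -0.7078822  -0.63901272]
 [ 0.26371626  0.58217076 -0.76911048]] [-476.07604568  242.24514127  829.26137352]
top [[512.0720684    0.         321.15238757]
 [  0.         512.0720684  235.33771066]
 [  0.           0.           1.        ]] [0.01685087 0.         0.         0.         0.        ] [[-2.47972690e-02 -9.99686537e-01 -3.45298340e-03]
 [-9.89355219e-01  2.50361432e-02 -1.43350766e-01]
 [ 1.43392280e-01 -1.38480345e-04 -9.89665921e-01]] [  16.38246875  563.14308904 1204.02179548]
```
View pics/scene0.png

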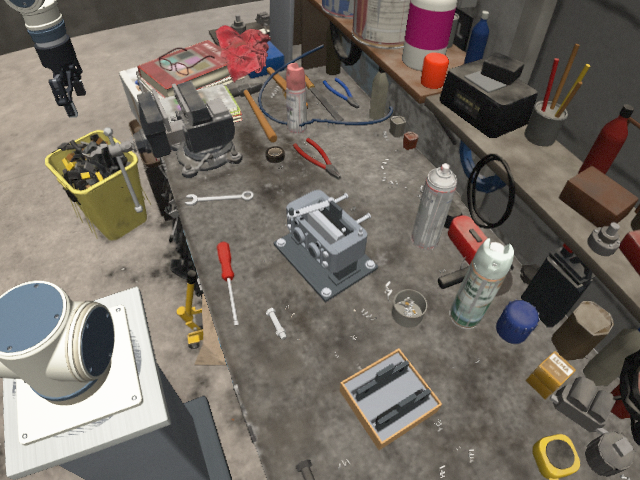

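View pics/top0.png

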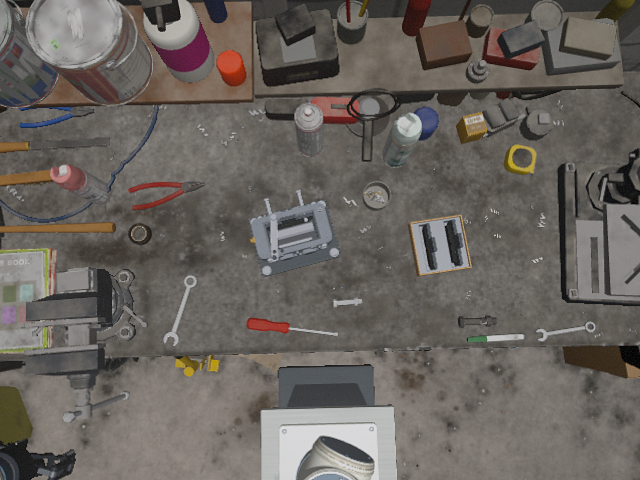

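The scene camera shows the caliper at about (325,235) and the carton at (390,395). In the top view they are at (295,235) and (440,246). The pins point away from the robot, so the near slot is on the robot's side. Next I'll zoom in.

```bash
python3 - <<'E'
import cv2,numpy as np
t=cv2.imread("pics/top0.png"); s=cv2.imread("pics/scene0.png")
r=lambda im,x,y,w,h:cv2.resize(im[y:y+h,x:x+w],(400,300),interpolation=cv2.INTER_CUBIC)
o=np.vstack([np.hstack([r(t,240,185,112,84+12),r(t,390,200,100,75+5)]),np.hstack([r(s,265,180,120,90+30),r(s,330,340,120,90+20)])])
cv2.imwrite("pics/z1.png",o)
E
```

View pics/z1.png

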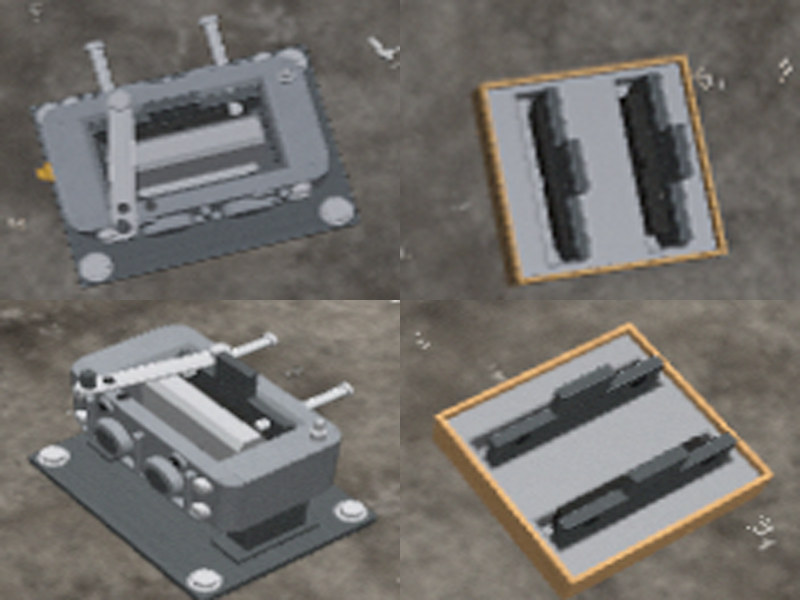

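The new pad looks like the right-hand one in the top view because its black block is wider. Both linings face world +y, and the strap lies across the near slot. I'll get a rough pose, then look with the wrist camera.

```bash
cat > h.py <<'E'
import numpy as np, cv2
from scipy.spatial.transform import Rotation as Rn
from rig import bot
def rot(s): q=s["tool_rot"]; return Rn.from_quat([q[1],q[2],q[3],q[0]]).as_matrix()
def grab(n,fn=None):
    s=bot.state(); d=bot.get_image(n)
    if n=="wrist":
        T=d["tool_from_camera"]; W=rot(s)
        Rc=W@T[:3,:3]; c=W@T[:3,3]+s["position"]
        d["R"]=Rc.T; d["t"]=-Rc.T@c
    if fn: cv2.imwrite(f"pics/{fn}.png",d["frame"][:,:,::-1]); np.savez(f"pics/{fn}.npz",**{k:d[k] for k in("intrinsics","D","R","t")})
    return d
def load(fn): d=dict(np.load(f"pics/{fn}.npz")); d["frame"]=cv2.imread(f"pics/{fn}.png")[:,:,::-1]; return d
def rays(d,uv):
    p=cv2.undistortPoints(np.array(uv,float).reshape(-1,1,2),d["intrinsics"],np.array(d["D"])).reshape(-1,2)
    return -d["R"].T@d["t"], np.c_[p,np.ones(len(p))]@d["R"]
def plane(d,uv,z):
    c,r=rays(d,uv); return c+r*((z-c[2])/r[:,2:3])
def proj(d,X):
    return cv2.projectPoints(np.array(X,float).reshape(-1,1,3),cv2.Rodrigues(d["R"])[0],d["t"],d["intrinsics"],np.array(d["D"]))[0].reshape(-1,2)
def totool(X):  # world point in tool axes
    s=bot.state(); return (np.array(X)-s["position"])@rot(s)
E
python3 - <<'E'
from h import *
d=grab("top","top1"); np.set_printoptions(precision=1,suppress=True)
def c1(p): return (240+p[0]/400*112,185+p[1]/300*96)
def c2(p): return (390+p[0]/400*100,200+p[1]/300*80)
print("strap pivot,stud",plane(d,[c1((120,98))],135),plane(d,[c1((121,228))],145))
print("stand corners bolts",plane(d,[c1((95,267)),c1((338,211))],8))
print("carton corners",plane(d,[c2(p) for p in((85,87),(287,58),(326,250),(118,283))],40))
print(grab("wrist")["tool_from_camera"],grab("wrist")["intrinsics"]); print(rot(bot.state()))
E
```

```text
strap pivot,stud [[595.7 108.5 135. ]] [[500.4 108.  145. ]]
stand corners bolts [[483.9 139.2   8. ]
 [524.2 -30.1   8. ]]
carton corners [[ 587.8 -218.    40. ]
 [ 603.8 -341.9   40. ]
 [ 478.2 -357.2   40. ]
 [ 460.2 -231.4   40. ]]
[[   0.    -1.    -0.3   74.7]
 [   1.     0.     0.    -0.6]
 [  -0.    -0.3    1.  -142.2]
 [   0.     0.     0.     1. ]] [[346.9   0.  323.2]
 [  0.  346.9 241. ]
 [  0.    0.    1. ]]
[[-1.   0.2 -0. ]
 [ 0.2  1.  -0. ]
 [ 0.  -0.  -1. ]]
```

Careful with the scale: shifts go in shares of 50 mm and turns go in units of 0.1 rad. That gives: -40 mm is -0.8, -26 mm is -0.52.

Emit:
tcp_steps --plan '[[[-0.8,-0.52,0,0,0,0],[-0.8,-0.52,0,0,0,0],[-0.8,-0.52,0,0,0,0],[-0.8,-0.52,0,0,0,0],[-0.8,-0.52,0,0,0,0]]]'

```text
time: 0.75
position: [297.4, 356.9, 231.4]
tool_rot: [0.0, 0.123, 0.992, 0.0]
wrist_force: [-0.1, 1.8, -0.5]
finger_gap: 85.5
gripper_force: 0.0
```

Emit:
tcp_steps --plan '[[[-0.8,-0.52,0,0,0,0],[-0.8,-0.52,0,0,0,0],[-0.8,-0.52,0,0,0,0],[-0.8,-0.52,0,0,0,0],[-0.8,-0.52,0,0,0,0]]]' --jaw 30

```text
time: 1.25
position: [459.8, 181.7, 231.4]
tool_rot: [0.0, 0.123, 0.992, 0.0]
wrist_force: [0.9, -0.3, 0.4]
finger_gap: 30.5
gripper_force: 0.0
```

Emit:
tcp_steps --plan '[[[-0.8,-0.52,0,0,0,0],[-0.8,-0.52,0,0,0,0],[-0.8,-0.52,0,0,0,0],[0,0,0,0,0,0],[0,0,0,0,0,0]]]'

```text
time: 1.75
position: [556.4, 77.6, 230.5]
tool_rot: [-0.001, 0.124, 0.992, 0.0]
wrist_force: [-0.1, -0.1, 0.0]
finger_gap: 29.8
gripper_force: 0.0
```

```bash
python3 - <<'E'
from h import *
d=grab("wrist","w1"); s=bot.state(); print(s["position"],rot(s).round(3))
E
```

```text
[555.75822067  78.43933663 230.90427222] [[-0.97   0.245 -0.001]
 [ 0.245  0.97   0.   ]
 [ 0.001 -0.    -1.   ]]
```

View pics/w1.png

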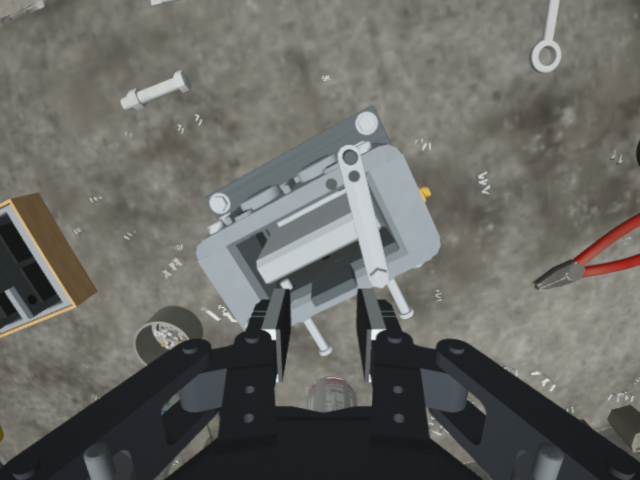

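The wrist view shows the caliper centred at (320,215), the strap from its bolt (377,278) to the stud (350,155), and the stand bolts at (367,122) and (219,202). I'll zoom in to pick precise points.

```bash
python3 - <<'E'
import cv2
im=cv2.imread("pics/w1.png")[105:305,190:450]
cv2.imwrite("pics/w1z.png",cv2.resize(im,None,fx=3,fy=3,interpolation=cv2.INTER_CUBIC))
E
```

```text
(no output)
```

View pics/w1z.png

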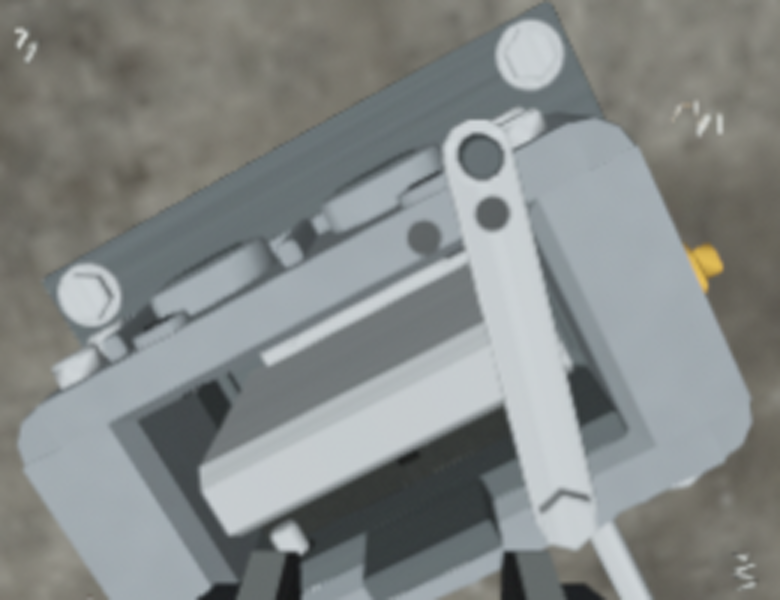

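```bash
python3 - <<'E'
from h import *
np.set_printoptions(precision=1,suppress=True)
d=load("w1"); z=lambda *p:[(190+(a+.5)/3-.5,105+(b+.5)/3-.5) for a,b in p]
stud=plane(d,z((480,156)),145.5)[0]; piv=plane(d,z((567,517)),136.5)[0]
W=plane(d,z((110,425),(540,200),(652,443)),125)
B=plane(d,z((529,54),(89,294)),14); E=plane(d,z((640,150),(748,395),(25,465),(100,595)),125)
D=plane(d,z((200,467)),120)
S=plane(d,z((549,0),(46,275)),4)
print("stud",stud,"piv",piv,np.linalg.norm((stud-piv)[:2])); print(W,np.linalg.norm(W[0]-W[1]),np.linalg.norm(W[2]-W[1])); print("bolts",B,"ends",E,"disc",D,"stand",S)
ang=lambda v:np.degrees(np.arctan2(v[1],v[0]))
print("yaw",ang(B[0]-B[1])-90,ang(W[1]-W[0])-90,ang(W[2]-W[1]),ang(E[1]-E[0]),ang(E[3]-E[2]),ang(S[0]-S[1])-90)
for yaw in (12.5,13.5,14.5):
    R=Rn.from_euler("z",yaw,degrees=True).as_matrix()[:2,:2]
    for n,X in(("stud",[stud]),("piv",[piv]),("W",W),("B",B),("E",E),("D",D),("S",S)):
        print(yaw,n,((np.array(X)[:,:2]-piv[:2])@R+[39,32]).round(1).tolist())
E
```

```text
stud [500.8 108.8 145.5] piv [591.  110.6 136.5] 90.23542348094269
[[543.5   5.1 125. ]
 [515.6 121.4 125. ]
 [581.7 136.3 125. ]] 119.62800398678418 67.78106152607944
bolts [[482.3 139.7  14. ]
 [522.4 -26.9  14. ]] ends [[510.  146.6 125. ]
 [575.2 162.  125. ]
 [548.3 -19.7 125. ]
 [587.8 -13.1 125. ]] disc [[561.3  22.3 120. ]] stand [[466.9 151.2   4. ]
 [513.  -43.2   4. ]]
yaw 13.55858354214628 13.482299831088255 12.65945260592488 13.293170916540193 9.495498690545585 13.358715407491516
12.5 stud [[-49.5, 49.7]]
12.5 piv [[39.0, 32.0]]
12.5 W [[-30.2, -60.8], [-32.3, 58.9], [35.5, 59.0]]
12.5 B [[-60.8, 83.9], [-57.7, -87.5]]
12.5 E [[-32.3, 84.6], [34.7, 85.5], [-30.9, -86.0], [9.1, -88.1]]
12.5 D [[-9.1, -47.8]]
12.5 S [[-73.4, 98.5], [-70.4, -101.3]]
13.5 stud [[-49.2, 51.3]]
13.5 piv [[39.0, 32.0]]
13.5 W [[-31.8, -59.5], [-31.8, 60.1], [36.0, 59.1]]
13.5 B [[-59.9, 85.6], [-59.8, -85.8]]
13.5 E [[-31.4, 85.9], [35.7, 85.6], [-32.9, -84.8], [7.0, -87.6]]
13.5 D [[-10.5, -46.9]]
13.5 S [[-72.2, 100.4], [-72.7, -99.4]]
14.5 stud [[-48.8, 52.8]]
14.5 piv [[39.0, 32.0]]
14.5 W [[-33.4, -58.3], [-31.3, 61.3], [36.5, 59.1]]
14.5 B [[-59.0, 87.4], [-61.8, -84.0]]
14.5 E [[-30.4, 87.1], [36.6, 85.7], [-35.0, -83.5], [4.9, -87.0]]
14.5 D [[-11.8, -46.1]]
14.5 S [[-71.0, 102.4], [-75.0, -97.4]]
```

```bash
cat >> h.py <<'E'
O=np.array([562.5,70.9]); YAW=np.radians(13.45)
def cal(x,y,z): c,s=np.cos(YAW),np.sin(YAW); return np.array([O[0]+c*x-s*y,O[1]+s*x+c*y,z])
def stud(a): return cal(39-92*np.cos(a),32+92*np.sin(a),133)
E
python3 - <<'E'
from h import *
np.set_printoptions(precision=1,suppress=True)
print(totool(stud(.21)))
A=np.array([stud(a) for a in np.linspace(.21,1.63,9)]); print(A[-1]); print(np.diff(A,axis=0)@rot(bot.state()))
E
```

```text
[60.4 16.  98. ]
[576.9 201.7 133. ]
[[  3.   16.    0. ]
 [  0.1  16.3  -0. ]
 [ -2.8  16.1  -0. ]
 [ -5.6  15.3  -0. ]
 [ -8.2  14.1  -0. ]
 [-10.6  12.4  -0. ]
 [-12.6  10.4  -0. ]
 [-14.2   8.   -0. ]]
```

Emit:
tcp_steps --plan '[[[0.6,0.16,0,0,0,0],[0.6,0.16,0,0,0,0],[0,0,0.7,0,0,0],[0,0,0.7,0,0,0],[0,0,0,0,0,0]]]' --jaw 30

```text
time: 2.3
position: [498.4, 109.9, 158.4]
tool_rot: [-0.003, 0.122, 0.993, -0.0]
wrist_force: [-0.1, 0.1, 0.0]
finger_gap: 30.0
gripper_force: 0.0
```

Emit:
tcp_steps --plan '[[[0,0,0.28,0,0,0],[0,0,0.28,0,0,0],[0,0,0,0,0,0]]]'

```text
time: 2.6
position: [501.1, 109.3, 133.6]
tool_rot: [-0.001, 0.123, 0.992, -0.0]
wrist_force: [0.7, -0.1, 0.1]
finger_gap: 30.1
gripper_force: 0.0
```

```bash
python3 - <<'E'
from h import *
d=grab("wrist"); cv2.imwrite("pics/w2.png",d["frame"][80:400,160:480,::-1]); print(totool(stud(.21)))
E
```

```text
[ 0.46569866 -0.56273076  1.3917321 ]
```

View pics/w2.png

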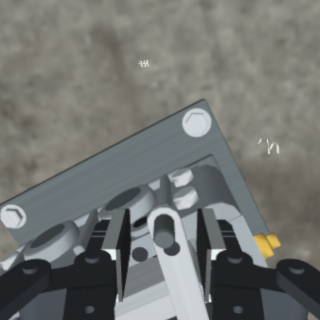

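The stud, at (163,230) in this crop, stands between the two fingers. I'll swing it along the arc.

Scaled: -6 mm is -0.12, -3 mm is -0.06.

Emit:
tcp_steps --plan '[[[0,0,0,0,0,0],[0.06,0.32,0,0,0,0],[0,0.32,0,0,0,0],[-0.06,0.32,0,0,0,0],[-0.12,0.3,0,0,0,0]]]' --jaw 20

```text
time: 3.15
position: [523.4, 169.8, 133.9]
tool_rot: [0.0, 0.123, 0.992, 0.0]
wrist_force: [-0.5, -0.3, 0.4]
finger_gap: 20.1
gripper_force: 0.5
```

Emit:
tcp_steps --plan '[[[-0.16,0.28,0,0,0,0],[-0.2,0.24,0,0,0,0],[-0.26,0.22,0,0,0,0],[-0.28,0.16,0,0,0,0],[0,0,0,0,0,0]]]'

```text
time: 3.65
position: [579.5, 202.3, 133.0]
tool_rot: [0.0, 0.123, 0.992, 0.0]
wrist_force: [0.3, 0.6, -0.2]
finger_gap: 19.9
gripper_force: 0.0
```

```bash
python3 - <<'E'
from h import *
print(totool(stud(1.63)))
E
```

```text
[ 2.31375675 -1.24245596  0.01035049]
```

Scaled: -20 mm is -0.4, -3 mm is -0.06.

Emit:
tcp_steps --plan '[[[0,0,-0.8,0,0,0],[0,0,-0.8,0,0,0],[0,0,-0.4,0,0,0],[-0.06,-0.9,0,0,0,0],[-0.06,-0.9,0,0,0,0]]]' --jaw 40

```text
time: 4.15
position: [561.2, 112.6, 234.0]
tool_rot: [0.001, 0.122, 0.993, 0.0]
wrist_force: [0.8, -1.2, 0.6]
finger_gap: 40.4
gripper_force: 0.0
```

Emit:
tcp_steps --plan '[[[-0.06,-0.9,0,0,0,0],[0,0,0,0,0,0],[0,0,0,0,0,0]]]'

```text
time: 4.45
position: [553.2, 67.3, 233.8]
tool_rot: [0.0, 0.124, 0.992, 0.0]
wrist_force: [-0.4, 0.4, 0.4]
finger_gap: 40.1
gripper_force: 0.0
```

```bash
python3 - <<'E'
from h import *
d=grab("wrist","w3"); s=bot.state(); print(s["position"],s["q"])
cv2.imwrite("pics/w3z.png",cv2.resize(d["frame"][105:305,190:450,::-1],None,fx=3,fy=3,interpolation=cv2.INTER_CUBIC))
R=rot(s); 
Rt=Rn.from_euler("z",20,degrees=True).as_matrix()@R
print(np.array([532-s["position"][0],-287-s["position"][1],0])@Rt)
E
```

```text
[553.32299721  68.15386177 233.63729597] [-2.81746689e-02  2.70441242e-01  4.39087821e-02  1.34368100e+00
  3.88336137e-04  2.19191723e-01]
[ 5.72695387e+01 -3.51153946e+02 -2.05354554e-01]
```

View pics/w3z.png

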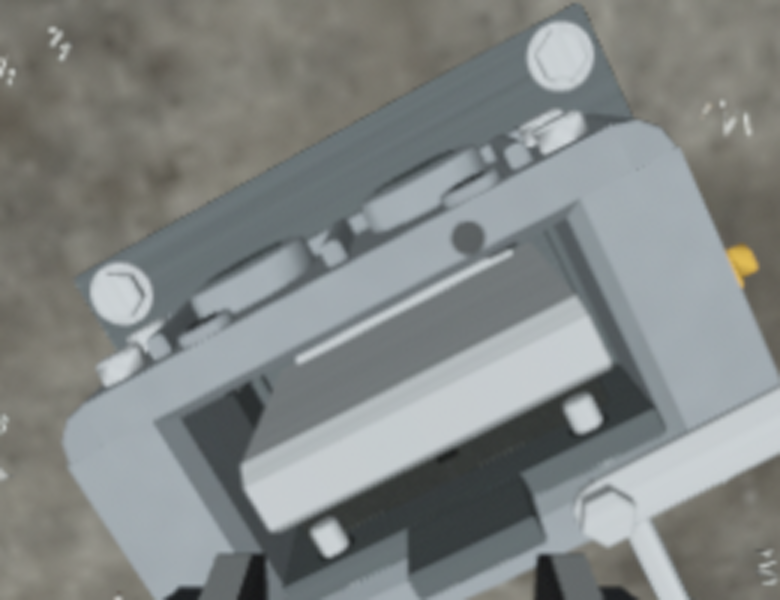

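The strap now lies along caliper +y, well clear of the near slot. I can see the whole slot rim, with corners at (157,423), (578,205) and (684,427) in this zoom. I'll fit the caliper pose from these points.

Scaled: 7 mm is 0.14, -40 mm is -0.8, -0.12 rad is -1.2.

```bash
python3 - <<'E'
from h import *
np.set_printoptions(precision=1,suppress=True)
d=load("w3"); z=lambda *p:[(190+(a+.5)/3-.5,105+(b+.5)/3-.5) for a,b in p]
M=np.array([[-35,-60],[-35,60],[35,60],[39,32],[-75,100],[-75,-100],[-11,-50],[-11,50],[11,50]],float)
U=z((157,423),(578,205),(684,427),(608,515),(577,4),(79,275),(243,466),(575,297),(610,363))
H=[125]*3+[136.5]+[4]*2+[120]*3
X=np.array([plane(d,[u],h)[0,:2] for u,h in zip(U,H)])
def fit(i):
    a,b=M[i],X[i]; A=a-a.mean(0);B=b-b.mean(0)
    th=np.arctan2((A[:,0]*B[:,1]-A[:,1]*B[:,0]).sum(),(A*B).sum()); R=np.array([[np.cos(th),-np.sin(th)],[np.sin(th),np.cos(th)]])
    o=b.mean(0)-R@a.mean(0); print(np.degrees(th),o,((X-o)@R-M).round(1).tolist())
fit(list(range(9))); fit([0,1,2,3,6,7,8]); fit([4,5])
E
```

```text
13.890749313720027 [561.8  70.8] [[1.8, 1.0], [2.7, -1.3], [-4.0, -1.2], [-0.6, -0.5], [2.5, -0.2], [0.9, 1.2], [-0.6, 2.8], [-0.2, -1.2], [-2.6, -0.6]]
14.335846005771534 [561.5  70.6] [[1.7, 1.4], [3.5, -0.9], [-3.2, -1.3], [-0.0, -0.6], [3.7, 0.5], [0.5, 1.9], [-0.6, 3.0], [0.5, -1.0], [-1.9, -0.6]]
13.426112208974551 [563.5  71.2] [[0.6, 0.8], [0.5, -1.4], [-6.2, -0.9], [-2.6, -0.0], [-0.0, -0.7], [-0.0, 0.7], [-2.0, 2.8], [-2.3, -1.2], [-4.7, -0.5]]
```

Emit:
tcp_steps --plan '[[[0.14,-0.8,0,0,0,-1.2],[0.14,-0.8,0,0,0,-1.2],[0.14,-0.8,0,0,0,-1.1],[0.14,-0.8,0,0,0,0],[0.14,-0.8,0,0,0,0]]]'

```text
time: 5.0
position: [512.1, -128.9, 233.5]
tool_rot: [0.0, -0.053, 0.999, 0.0]
wrist_force: [-0.4, -0.4, 0.7]
finger_gap: 39.9
gripper_force: 0.0
```

Emit:
tcp_steps --plan '[[[0.14,-0.8,0,0,0,0],[0.14,-0.8,0,0,0,0],[0.14,-0.8,0,0,0,0],[0.04,-0.62,0,0,0,0],[0,0,0,0,0,0]]]'

```text
time: 5.5
position: [505.3, -283.8, 232.4]
tool_rot: [-0.0, -0.051, 0.999, -0.0]
wrist_force: [-0.7, 0.2, 1.0]
finger_gap: 40.1
gripper_force: 0.0
```

Emit:
tcp_steps --plan '[[[0,0,0,0,0,0]]]'

```text
time: 5.6
position: [505.1, -280.9, 232.8]
tool_rot: [-0.0, -0.052, 0.999, 0.0]
wrist_force: [-0.8, -0.6, 0.7]
finger_gap: 40.0
gripper_force: 0.0
```

```bash
python3 - <<'E'
from h import *
d=grab("wrist","w4"); s=bot.state(); print(s["position"],s["q"],rot(s))
E
```

```text
[ 505.09116158 -280.24034233  232.98643642] [-6.51983923e-01  3.06337500e-01  9.32602236e-02  1.35852756e+00
  3.85269517e-04 -7.56463170e-01] [[-9.94546957e-01 -1.04288945e-01 -4.08903534e-04]
 [-1.04289244e-01  9.94546690e-01  7.96820177e-04]
 [ 3.23574121e-04  8.35119323e-04 -9.99999599e-01]]
```

View pics/w4.png

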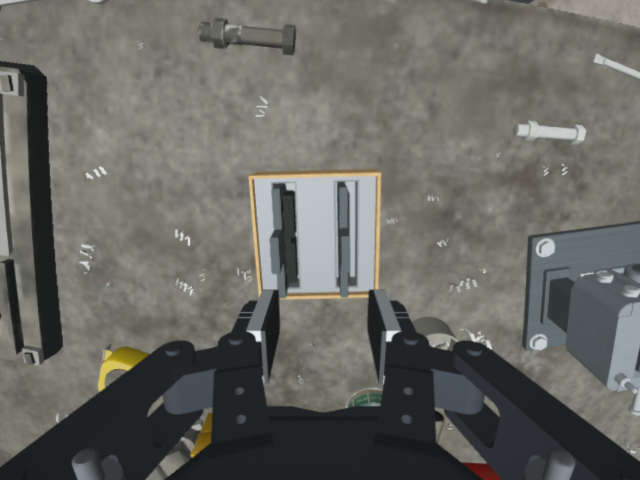

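The left block at (287,240) has the thick black lining facing right (+y), so that is the new pad. The worn one is on the right at (343,240). Zooming in on the carton.

```bash
python3 - <<'E'
import cv2
im=cv2.imread("pics/w4.png")[165:307,245:390]
cv2.imwrite("pics/w4z.png",cv2.resize(im,None,fx=4,fy=4,interpolation=cv2.INTER_CUBIC))
E
```

```text
(no output)
```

View pics/w4z.png

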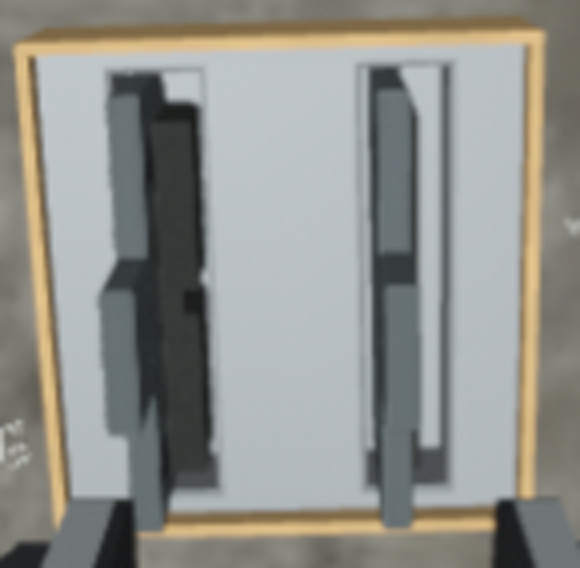

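```bash
python3 - <<'E'
from h import *
np.set_printoptions(precision=2,suppress=True)
d=load("w4"); z=lambda *p:[(245+(a+.5)/4-.5,165+(b+.5)/4-.5) for a,b in p]
T=plane(d,z((102,290),(136,290),(141,432),(112,437)),90); S=plane(d,z((125,95),(150,530)),62)
C=plane(d,z((20,45),(542,35),(530,522),(65,528)),40)
print(T,T.mean(0),"\nshoulder",S,S.mean(0),np.linalg.norm(S[0]-S[1])); v=S[1]-S[0]; print(np.degrees(np.arctan2(v[1],v[0])))
print("carton",C,C.mean(0)); 
for i,j in((0,3),(1,2)): v=C[j]-C[i]; print(np.degrees(np.arctan2(v[1],v[0])))
for i,j in((0,1),(3,2)): v=C[j]-C[i]; print(np.degrees(np.arctan2(v[1],v[0]))-90)
cc=C.mean(0); print(cc+Rn.from_euler("z",6.5,degrees=True).apply([0,-31,0]))
p=S.mean(0); p[2]=72; print("tool delta to shoulder mid",totool(p), totool(T.mean(0)))
E
```

```text
[[ 518.88 -325.37   90.  ]
 [ 518.13 -318.1    90.  ]
 [ 550.73 -314.84   90.  ]
 [ 552.6  -321.17   90.  ]] [ 535.09 -319.87   90.  ] 
shoulder [[ 481.1  -326.51   62.  ]
 [ 588.53 -313.4    62.  ]] [ 534.82 -319.96   62.  ] 108.22778113640821
6.961411347344305
carton [[ 475.16 -355.07   40.  ]
 [ 459.91 -230.89   40.  ]
 [ 586.9  -214.68   40.  ]
 [ 601.45 -337.71   40.  ]] [ 530.86 -284.59   40.  ]
7.825683613128312
7.271344520039796
7.005423417227206
6.745180146392812
[ 534.36 -315.39   40.  ]
tool delta to shoulder mid [-25.47 -42.73 160.94] [-25.74 -42.66 142.94]
```

Scaled: 35 mm is 0.7, -13 mm is -0.26, -0.018 rad is -0.18.

Emit:
tcp_steps --plan '[[[-0.26,-0.42,0,0,0,-0.18],[-0.26,-0.42,0,0,0,0],[0,0,0.7,0,0,0],[0,0,0.7,0,0,0],[0,0,0.7,0,0,0]]]' --jaw 45

```text
time: 6.15
position: [535.9, -318.4, 127.5]
tool_rot: [0.0, -0.062, 0.998, -0.0]
wrist_force: [1.1, 0.2, -0.0]
finger_gap: 44.7
gripper_force: 0.0
```

Emit:
tcp_steps --plan '[[[0,0,0.6,0,0,0],[0,0,0.2,0,0,0],[0,0,0,0,0,0],[0,0,0,0,0,0]]]'

```text
time: 6.55
position: [536.0, -320.1, 89.9]
tool_rot: [0.001, -0.061, 0.998, -0.001]
wrist_force: [-0.4, -0.1, 1.4]
finger_gap: 45.2
gripper_force: 0.0
```

```bash
python3 - <<'E'
from h import *
print(totool([535,-319.9,66]),np.degrees(np.arctan2(*rot(bot.state())[[1,0],1])))
E
```

```text
[ 0.98028776  0.32351723 23.86973894] 97.0063697354468
```

Scaled: 12 mm is 0.24, 1 mm is 0.02.

Emit:
tcp_steps --plan '[[[0.02,0,0.24,0,0,0],[0,0,0.24,0,0,0],[0,0,0,0,0,0]]]'

```text
time: 6.85
position: [533.3, -319.9, 62.6]
tool_rot: [-0.001, -0.06, 0.998, 0.001]
wrist_force: [0.8, -0.2, 0.2]
finger_gap: 44.6
gripper_force: 0.0
```

Emit:
tcp_steps --plan '[[[0,0,0,0,0,0],[0,0,0,0,0,0],[0,0,0,0,0,0],[0,0,0,0,0,0],[0,0,0,0,0,0]]]' --jaw 4

```text
time: 7.35
position: [534.3, -320.7, 64.8]
tool_rot: [0.0, -0.061, 0.998, -0.0]
wrist_force: [-0.2, -0.7, 3.8]
finger_gap: 7.0
gripper_force: 59.6
```

Emit:
tcp_steps --plan '[[[0,0,0,0,0,0],[0,0,0,0,0,0],[0,0,0,0,0,0]]]'

```text
time: 7.65
position: [534.3, -320.7, 64.8]
tool_rot: [0.0, -0.061, 0.998, -0.0]
wrist_force: [-0.3, -0.4, 5.7]
finger_gap: 6.8
gripper_force: 59.8
```

Emit:
tcp_steps --plan '[[[0,0,-0.2,0,0,0],[0,0,-0.5,0,0,0],[0,0,-0.8,0,0,0],[0,0,-0.9,0,0,0],[0,0,-0.9,0,0,0]]]'

```text
time: 8.15
position: [533.4, -319.9, 230.5]
tool_rot: [-0.001, -0.061, 0.998, 0.001]
wrist_force: [1.0, 0.4, -4.4]
finger_gap: 6.6
gripper_force: 59.1
```

Emit:
tcp_steps --plan '[[[-0.12,0.7,-0.1,0,0,0],[-0.12,0.9,0,0,0,1],[-0.04,0.92,0,0,0,1.4],[0.1,0.92,0,0,0,1.4],[0.24,0.88,0,0,0,1.4]]]'

```text
time: 8.65
position: [536.7, -99.8, 234.1]
tool_rot: [-0.001, 0.201, 0.98, 0.0]
wrist_force: [0.7, 0.5, -4.3]
finger_gap: 6.7
gripper_force: 59.6
```

```bash
python3 - <<'E'
from h import *
s=bot.state(); print(s["position"],np.degrees(np.arctan2(*rot(s)[[1,0],1])),s["finger_gap"],s["wrist_force"],s["q"])
E
```

```text
[536.72719035 -99.75127056 234.10606331] 66.80632042378248 6.742118290071443 [ 0.65027442  0.47416673 -4.26401409] [-3.37616338e-01  2.51670700e-01  1.91480817e-02  1.33956093e+00
  2.20366704e-04  6.71895075e-02]
```

Emit:
tcp_steps --plan '[[[0,0,0,0,0,1.4],[0,0,0,0,0,1.4],[0,0,0,0,0,1.4],[0,0,0,0,0,1.4],[0,0,0,0,0,1.4]]]'

```text
time: 9.15
position: [537.0, -101.3, 234.1]
tool_rot: [-0.001, 0.524, 0.851, -0.0]
wrist_force: [0.2, -0.6, -4.6]
finger_gap: 6.6
gripper_force: 60.0
```

Emit:
tcp_steps --plan '[[[0,0,0,0,0,1.2],[0,0,0,0,0,1.1],[0,0,0,0,0,0]]]'

```text
time: 9.45
position: [537.0, -101.5, 234.1]
tool_rot: [-0.001, 0.617, 0.787, -0.0]
wrist_force: [-1.0, 0.5, -4.3]
finger_gap: 7.1
gripper_force: 60.0
```

```bash
python3 - <<'E'
from h import *
s=bot.state(); print(s["position"],np.degrees(np.arctan2(*rot(s)[[1,0],1])),totool([537.5,64.8,205]),s["q"])
E
```

```text
[ 537.02120082 -101.48797455  234.05437648] 13.77894476765132 [161.36411602  40.10349886  29.14460433] [-3.40395405e-01  2.52815331e-01  2.05849576e-02  1.33996389e+00
  8.46234716e-05  9.89913379e-01]
```

Scaled: 40 mm is 0.8, 41 mm is 0.82.

Emit:
tcp_steps --plan '[[[0.8,0.2,0,0,0,0],[0.8,0.2,0,0,0,0],[0.8,0.2,0,0,0,0],[0.82,0.2,0,0,0,0],[0,0,0,0,0,0]]]'

```text
time: 9.95
position: [536.9, 68.6, 234.3]
tool_rot: [-0.001, 0.613, 0.79, 0.0]
wrist_force: [0.5, -1.0, -3.8]
finger_gap: 6.6
gripper_force: 60.0
```

Emit:
tcp_steps --plan '[[[0,0,0.2,0,0,0],[0,0,0.2,0,0,0],[0,0,0.1,0,0,0],[0,0,0,0,0,0],[0,0,0,0,0,0]]]'

```text
time: 10.45
position: [537.7, 63.4, 209.1]
tool_rot: [-0.0, 0.617, 0.787, -0.0]
wrist_force: [0.2, -0.5, -4.7]
finger_gap: 6.9
gripper_force: 59.9
```

```bash
python3 - <<'E'
from h import *
s=bot.state(); print(s["position"],np.degrees(np.arctan2(*rot(s)[[1,0],1])),totool([537.5,64.8,205]))
w=grab("wrist","w5"); t=grab("top","t5"); sc=grab("scene","s5")
for n,d in(("w",w),("s",sc),("t",t)): print(n,proj(d,[cal(x,y,125) for x,y in((-31,-56),(-31,56),(-11,0))]+[s["position"]]).round(0).tolist())
r=lambda im,x,y,w,h:cv2.resize(im[y:y+h,x:x+w,::-1],(400,300),interpolation=cv2.INTER_CUBIC)
top=cv2.resize(w["frame"][90:390,120:520,::-1],(800,600))
cv2.imwrite("pics/w5z.png",top)
E
```

```text
[537.74174353  63.39779483 209.12866093] 13.809105246617852 [1.41924214 0.10172922 4.12866362]
w [[316.0, 318.0], [316.0, 162.0], [345.0, 246.0], [323.0, 305.0]]
s [[329.0, 243.0], [297.0, 210.0], [320.0, 222.0], [315.0, 196.0]]
t [[318.0, 238.0], [270.0, 251.0], [292.0, 236.0], [292.0, 237.0]]
```

View pics/w5z.png

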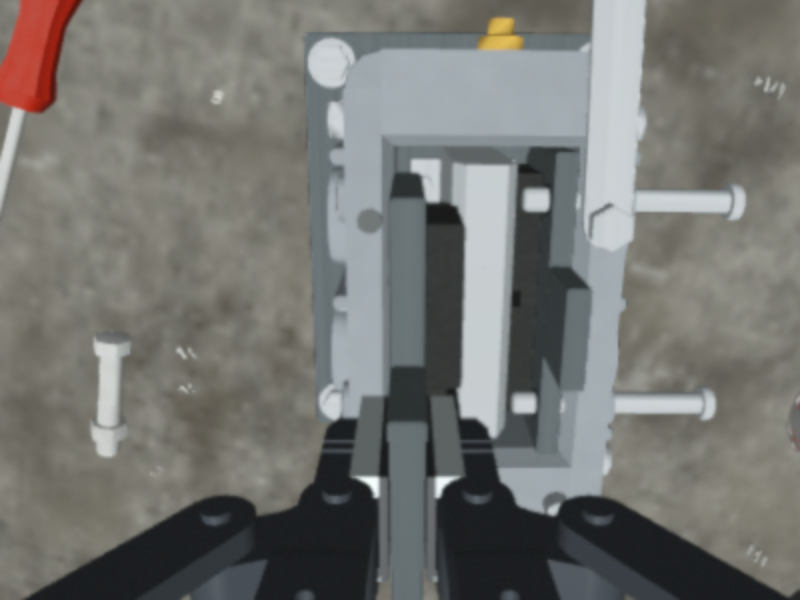

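The pad hangs upright over the near slot with its lining towards the disc. In this zoom the rim is at x≈385, the disc edge at x≈465 and the backplate at 390–426. I'll compute the relative offsets in the tool frame.

```bash
python3 - <<'E'
from h import *
np.set_printoptions(precision=1,suppress=True)
d=load("w5"); P=np.array([537.7,63.4,209.1]); s=bot.state(); R=rot(s); P=s["position"]
z=lambda *p:[(120+(a+.5)/2-.5,90+(b+.5)/2-.5) for a,b in p]
f=lambda h,*p:((plane(d,z(*p),h)-P)@R)[:,:2]
print(P)
print("rim +y near, +y far, -y far, near mid",f(125,(388,137),(583,137),(572,467),(384,400)).tolist())
print("disc near edge top, far edge",f(120,(465,163),(466,400),(515,163)).tolist())
print("far tab top (near edge .. far) ",f(155,(560,390),(590,290)).tolist())
print("outer +y near edge, stand bolt",f(125,(480,50)).tolist())
print("pad end shoulder corners",f(P[2]-3,(390,198),(426,198)).tolist(),"lining",f(P[2]-21,(463,222)).tolist())
print("tab top",f(P[2]+25,(388,422),(427,422)).tolist())
print("pivot",f(136.5,(611,222)).tolist(), ((cal(39,32,0)-P)@R)[:2])
E
```

```text
[538.   63.8 209.6]
rim +y near, +y far, -y far, near mid [[59.8685074542063, -6.456325623317696], [60.082561144429995, 55.98844822004789], [-59.16190692482432, 60.80074004369092], [-31.77015981412444, -8.601699956244927]]
disc near edge top, far edge [[51.17552454163536, 18.715113806811292], [-34.11999833901379, 21.149080834580104], [51.22591469747003, 35.22691335998658]]
far tab top (near edge .. far)  [[-14.481493259954929, 46.932133529969946], [17.68009956791312, 53.73318029099418]]
outer +y near edge, stand bolt [[86.39740399587407, 22.208181774720103]]
pad end shoulder corners [[52.437087941278506, -3.9121485512772542], [52.43713537589622, 3.6068735560759526]] lining [[44.0723453341602, 12.91451226594144]]
tab top [[14.914157582699234, -3.8858277196052886], [14.913889481323288, 3.373964094268147]]
pivot [[34.65156352655153, 63.81959293840545]] [32.8 64.6]
```

```bash
python3 - <<'E'
import cv2
g=cv2.cvtColor(cv2.imread("pics/w5.png"),cv2.COLOR_BGR2GRAY)
for r in (164,172,180,195,210,225,240,255,265): print(r,"292:",*g[r,292:330],"| 330:",*g[r,330:384])
E
```

```text
164 292: 161 168 169 169 169 169 169 169 169 169 168 169 169 170 170 170 169 169 157 126 121 120 121 121 113 95 94 109 113 114 114 112 110 110 113 114 114 112 | 330: 112 112 113 113 114 115 115 113 112 113 111 111 104 99 99 99 98 100 98 98 99 98 98 99 99 98 99 99 99 99 99 98 98 98 99 99 101 105 109 112 114 114 114 116 117 117 115 115 115 113 113 112 113 111
172 292: 162 168 169 168 167 168 167 167 167 167 167 167 168 168 168 168 169 167 155 125 120 120 120 119 111 95 95 111 113 114 114 112 115 163 205 210 210 209 | 330: 208 208 207 206 205 206 208 209 206 192 153 117 112 111 112 117 149 176 178 172 167 160 150 157 165 166 165 165 165 164 161 156 155 155 155 154 154 154 154 153 153 153 152 151 140 133 139 144 117 67 45 44 42 37
180 292: 158 168 169 169 169 168 168 168 168 168 168 168 169 169 169 169 169 168 155 126 121 121 120 109 77 51 46 47 47 47 47 47 48 47 48 47 48 49 | 330: 84 160 204 206 197 189 204 209 206 188 138 114 112 112 113 124 157 180 181 179 181 182 186 197 204 204 205 205 204 204 205 205 204 205 204 205 204 205 204 204 204 204 204 197 177 157 154 141 106 65 56 56 56 56
[... 1442 characters left out ...]
 166 167 173 173 173 172 172 172 172 171 171 171 171 171 171 171 171 170 163 143 125 121 113 103 112 113 113 113 115 114 114 115 114 114 114 112 112 112 | 330: 108 99 79 58 57 56 56 55 56 56 56 56 57 57 58 57 58 56 56 54 75 152 199 203 203 203 203 203 203 203 203 203 203 203 203 203 203 203 203 202 186 156 152 150 126 69 56 56 56 56 55 55 55 56
265 292: 174 173 171 170 170 171 171 171 172 171 171 172 172 172 173 172 172 171 163 142 124 121 112 101 111 114 113 113 114 113 113 114 114 114 113 112 112 111 | 330: 109 96 73 58 56 57 56 57 57 56 56 56 56 56 55 55 56 56 57 57 87 158 200 203 203 203 203 203 203 203 203 203 203 203 203 204 203 203 202 195 175 156 151 136 96 61 57 56 58 57 56 56 56 56
```

```bash
python3 - <<'E'
from h import *
np.set_printoptions(precision=2,suppress=True)
d=load("w5"); s=bot.state(); R=rot(s); P=s["position"]
f=lambda h,*p:((plane(d,p,h)-P)@R)[:,:2].tolist()
print("near rim -35",f(125,(310.6,164),(310.9,265)))
print("near wall -31 at 117",f(117,(316.5,164)))
print("disc far",f(118,(378.3,180),(374.2,265)),"near bevel/top",f(118,(345.8,180)),f(120,(352,180)))
print("plate",f(P[2]-3,(314.2,210),(314.9,265),(332.4,210),(331.8,265)))
print("lining face",f(P[2]-21,(351.5,225),(350.4,265)))
print(proj(d,[cal(-35,60,125),cal(-35,-20,125),cal(11,50,118),cal(-11,50,118)]))
E
```

```text
near rim -35 [[56.25358951164103, -8.501563406613789], [-12.868926124420094, -9.00420741311215]]
near wall -31 at 117 [[55.62696124486786, -4.875510396351332]]
disc far [[45.2309063841668, 36.48282759323161], [-15.576888999010857, 36.29132874868194]] near bevel/top [[45.17638769163101, 14.691423523611087]] [[45.42927120389238, 18.678500527433624]]
plate [[43.388807229293725, -4.207113274602611], [18.418174953212546, -4.083770430643592], [43.388656285856186, 3.527299727007612], [18.41800341320507, 3.4528169743376025]]
lining face [[32.203576483390144, 13.30698432945647], [11.514202331957168, 13.251465078415876]]
[[309.56 156.03]
 [310.06 272.82]
 [379.15 171.38]
 [346.13 171.06]]
```

```bash
python3 - <<'E'
import cv2
g=cv2.cvtColor(cv2.imread("pics/w5.png"),cv2.COLOR_BGR2GRAY)
print("c323 r172",*g[172:196,323]); print("c323 r268",*g[268:312,323])
for c in (320,335,350): print("rim",c,"r105",*g[105:178,c])
for c in (385,395,400): print("-y rim",c,"r300",*g[300:342,c])
for c in (400,405): print("fartab",c,"r220",*g[220:290,c])
E
```

```text
c323 r172 112 112 111 101 73 51 47 47 47 47 48 49 48 47 47 48 66 94 109 113 114 115 115 115
c323 r268 114 114 114 113 98 69 50 48 48 47 48 47 49 49 48 48 49 50 49 50 48 49 49 49 48 49 48 49 49 48 48 50 69 94 106 109 111 112 112 112 111 111 110 111
rim 320 r105 117 102 110 113 113 113 113 112 118 145 170 173 173 173 173 172 172 172 171 171 171 170 170 170 170 171 171 171 172 172 172 172 172 172 171 171 172 171 171 171 171 171 172 171 172 171 171 172 171 172 171 168 156 146 145 145 144 136 116 113 113 113 113 114 113 113 114 113 113 112 102 73 51
rim 335 r105 105 92 108 113 114 114 114 114 118 145 169 172 171 172 172 172 171 171 172 171 171 172 172 172 172 171 171 171 170 170 170 171 170 171 170 171 171 171 170 170 170 170 170 170 170 171 170 171 171 170 170 168 156 145 144 143 143 136 117 115 114 115 115 115 156 200 206 206 206 206 206 206 205
rim 350 r105 93 87 106 111 112 112 112 112 115 135 163 171 172 172 171 171 171 171 170 170 170 170 170 170 171 171 170 170 170 170 169 169 170 170 170 170 171 170 171 171 170 171 170 171 170 170 170 170 170 170 170 168 160 146 144 144 143 136 11
[... 402 characters left out ...]
-y rim 400 r300 135 134 136 137 138 138 138 139 144 145 145 145 144 144 145 141 133 126 125 123 123 123 124 133 163 167 167 167 167 168 169 168 168 169 168 161 138 104 98 98 98 100
fartab 400 r220 112 110 103 80 52 48 48 49 49 48 50 52 55 55 57 56 56 55 56 55 56 56 57 55 56 57 56 56 56 56 55 56 56 55 55 56 56 57 56 57 59 59 58 58 58 59 60 62 64 66 67 68 73 76 81 84 86 88 91 94 95 96 98 100 104 112 115 113 112 131
fartab 405 r220 117 117 112 96 71 52 48 49 48 48 49 49 49 53 81 102 107 109 109 109 109 110 110 109 110 109 109 109 109 109 110 110 110 109 110 110 110 110 110 110 110 110 111 110 110 111 110 111 110 110 111 110 110 111 111 110 111 111 111 110 110 111 111 111 113 129 143 146 147 147
```

```bash
python3 - <<'E'
from h import *
d=load("w5"); s=bot.state(); R=rot(s); P=s["position"]
f=lambda h,u,v:((plane(d,[(u,v)],h)-P)@R)[0,:2].round(2)
for n,h,u,v,y in (("rim+",125,335,157,60),("rim+b",117,335,162.7,56),("out+",125,335,114.2,86),("rim-",125,395,323.5,-60),("rim-b",117,385,313.5,-56),("ftop+",155,405,234.2,17),("fbase+",125,400,223.4,17),("ftop-",155,405,285.2,-17),
 ("padend",P[2]-3,323,188.8,55),("padcut",P[2]-51,323,175.8,55),("tabtop",P[2]+25,323,300.8,17),("tabbase",P[2]-3,323,272.7,17)):
    a=f(h,u,v); print(n,a,a[0]-y)
E
```

```text
rim+ [60.65  7.1 ] 0.6499999999999986
rim+b [56.48  7.39] 0.4799999999999969
out+ [86.67  6.87] 0.6700000000000017
rim- [-59.31  52.79] 0.6899999999999977
rim-b [-55.34  46.46] 0.6599999999999966
ftop+ [18.01 47.9 ] 1.0100000000000016
fbase+ [17.05 51.35] 0.05000000000000071
ftop- [-14.8   50.22] 2.1999999999999993
padend [52.42 -0.47] -2.5799999999999983
padcut [52.47 -0.52] -2.530000000000001
tabtop [14.89 -0.44] -2.1099999999999994
tabbase [14.72 -0.47] -2.2799999999999994
```

Careful with the scale: shifts go in shares of 50 mm and turns go in units of 0.1 rad. That gives: 3 mm is 0.06, 0.3 mm is 0.006.

Emit:
tcp_steps --plan '[[[0.06,0.006,0,0,0,0],[0,0,0.16,0,0,0],[0,0,0.16,0,0,0],[0,0,0,0,0,0],[0,0,0,0,0,0]]]'

```text
time: 11.1
position: [537.1, 67.2, 192.9]
tool_rot: [-0.0, 0.617, 0.787, -0.0]
wrist_force: [0.2, 0.5, -3.9]
finger_gap: 6.8
gripper_force: 59.9
```

Emit:
tcp_steps --plan '[[[0,0,0.1,0,0,0],[0,0,0.1,0,0,0],[0,0,0.1,0,0,0],[0,0,0.1,0,0,0],[0,0,0,0,0,0]]]'

```text
time: 11.6
position: [536.9, 67.2, 172.4]
tool_rot: [-0.001, 0.617, 0.787, -0.0]
wrist_force: [-0.0, 0.0, -4.1]
finger_gap: 6.9
gripper_force: 59.9
```

```bash
python3 - <<'E'
from h import *
s=bot.state(); print(s["position"],s["wrist_force"],s["torque"],rot(s).round(4))
E
```

```text
[536.88226124  67.15618211 172.39610436] [-0.00664565  0.03820131 -4.05499121] [-0.01936281  0.0356937  -0.00698422] [[-2.396e-01  9.709e-01 -1.400e-03]
 [ 9.709e-01  2.396e-01  1.000e-04]
 [ 4.000e-04 -1.300e-03 -1.000e+00]]
```

Scaled: 4 mm is 0.08.

Emit:
tcp_steps --plan '[[[0,0,0.08,0,0,0],[0,0,0.08,0,0,0],[0,0,0.08,0,0,0],[0,0,0,0,0,0]]]'

```text
time: 12.0
position: [537.0, 67.2, 160.6]
tool_rot: [-0.0, 0.617, 0.787, -0.0]
wrist_force: [-0.1, 0.5, -4.5]
finger_gap: 6.9
gripper_force: 59.9
```

Emit:
tcp_steps --plan '[[[0,0,0.1,0,0,0],[0,0,0.1,0,0,0],[0,0,0.1,0,0,0],[0,0,0,0,0,0]]]'

```text
time: 12.4
position: [536.9, 67.2, 145.4]
tool_rot: [-0.001, 0.617, 0.787, -0.0]
wrist_force: [0.4, -0.5, -3.7]
finger_gap: 6.8
gripper_force: 59.9
```

```bash
python3 - <<'E'
from h import *
s=bot.state(); print(s["position"],s["wrist_force"],s["torque"])
E
```

```text
[536.8686435   67.18871494 145.40467984] [ 0.41151478 -0.49569669 -3.7196276 ] [-0.05700146 -0.02628341 -0.06418642]
```

No contact so far. The TCP needs to reach z≈127.8, so 17.5 mm remain.

Scaled: 5 mm is 0.1, 3 mm is 0.06.

Emit:
tcp_steps --plan '[[[0,0,0.1,0,0,0],[0,0,0.1,0,0,0],[0,0,0.06,0,0,0],[0,0,0,0,0,0]]]'

```text
time: 12.8
position: [537.0, 67.2, 132.7]
tool_rot: [-0.0, 0.617, 0.787, -0.0]
wrist_force: [-0.4, -0.1, -4.0]
finger_gap: 6.7
gripper_force: 59.9
```

```bash
python3 - <<'E'
from h import *
d=grab("wrist","w6"); s=bot.state(); R=rot(s); P=s["position"]; print(P,s["wrist_force"],s["torque"])
g=cv2.cvtColor(d["frame"],cv2.COLOR_RGB2GRAY)
for r in (160,180,200,225,240): print(r,"290:",*g[r,290:375])
for c in (316,320,326,332): print("col",c,"r60",*g[60:130,c])
print(proj(d,[cal(-35,60,125),cal(-31,56,117),cal(-11,50,118)]).round(1).tolist(), proj(d,(np.array([[52.6,-4,3],[52.6,4,3],[42,14,21]])@R.T+P)).round(1).tolist())
E
```

```text
[537.13834633  67.16641129 133.02014435] [-1.12680176  0.30479479 -4.15598673] [-0.0062953   0.00068627 -0.00830238]
160 290: 164 164 164 164 164 164 164 164 164 164 164 164 164 165 168 167 167 167 167 168 168 168 168 168 167 168 168 168 168 168 167 168 168 167 168 168 168 167 167 167 167 167 167 167 167 167 167 166 166 166 166 167 167 167 167 167 167 167 167 167 167 167 167 167 167 167 167 167 167 167 167 167 167 167 167 167 167 167 167 167 167 167 167 167 167
180 290: 164 164 164 164 164 164 165 164 164 165 164 164 164 154 130 119 118 121 126 135 139 141 141 141 141 142 141 142 141 141 141 142 141 141 141 142 141 141 140 141 141 141 140 140 141 140 140 140 140 140 140 140 140 140 140 140 140 140 140 141 140 141 140 140 140 140 140 139 140 140 140 140 140 140 140 140 140 140 140 140 141 141 141 141 141
200 290: 163 164 164 163 163 164 163 163 164 164 164 165 164 157 137 118 116 116 116 116 116 116 116 104 86 104 108 108 109 110 109 110 11
[... 1402 characters left out ...]
 168 168 168 168 168
col 326 r60 129 127 127 126 127 127 128 129 130 131 132 131 130 129 129 129 129 130 130 129 129 128 126 124 122 120 117 115 113 113 115 116 118 119 120 120 119 119 118 118 117 116 111 92 103 107 109 109 109 109 109 109 118 145 166 168 168 168 168 168 168 168 168 167 167 167 168 167 167 167
col 332 r60 141 120 121 123 124 126 131 139 156 169 161 142 134 134 135 135 135 136 135 134 132 131 129 128 127 126 124 122 120 118 117 114 112 109 106 103 100 102 103 105 106 108 106 90 103 109 109 109 109 109 109 109 113 138 165 167 168 168 168 168 167 168 168 167 167 168 167 168 168 169
[[302.6, 175.4], [312.5, 182.4], [356.3, 196.2]] [[314.1, 189.2], [333.3, 189.2], [353.0, 205.8]]
```

Emit:
tcp_steps --plan '[[[0,0,0.05,0,0,0],[0,0,0.05,0,0,0],[0,0,0,0,0,0],[0,0,0,0,0,0],[0,0,0,0,0,0]]]'

```text
time: 13.35
position: [537.4, 67.2, 128.4]
tool_rot: [0.0, 0.617, 0.787, 0.0]
wrist_force: [-0.9, 0.5, -4.9]
finger_gap: 6.6
gripper_force: 59.9
```

```bash
python3 - <<'E'
from h import *
d=grab("wrist","w7"); Z=[]
for i in range(6): s=bot.state(); Z.append(s["position"]); bot.get_image("wrist")
P=np.mean(Z,0); R=rot(s); print(P,s["wrist_force"],s["torque"],s["finger_gap"])
g=cv2.cvtColor(d["frame"],cv2.COLOR_RGB2GRAY)
for c in (318,323,328): print("col",c,"r172",*g[172:215,c])
print("tab",*g[255:312,323])
for r in (200,225): print(r,"300:",*g[r,300:370])
sc=grab("scene"); cv2.imwrite("pics/s7.png",sc["frame"][:,:,::-1])
E
```

```text
[537.32889381  67.16843961 128.36158977] [-0.0522255   0.19071374 -4.9055423 ] [-0.02650316  0.03336292  0.02439315] 6.833698754989664
col 318 r172 167 167 168 168 167 162 150 142 141 141 141 139 124 84 51 47 63 89 103 107 108 109 108 109 109 108 109 109 109 108 109 108 109 108 108 109 109 109 108 108 108 108 109
col 323 r172 167 167 167 167 167 162 150 142 141 140 141 139 124 85 51 47 65 91 106 110 111 111 111 111 111 111 111 111 111 111 111 112 111 111 112 111 111 111 111 111 112 111 112
col 328 r172 168 167 168 168 167 162 150 142 141 140 139 138 123 84 50 47 64 90 104 107 109 109 109 108 109 108 109 108 109 109 108 109 109 109 108 109 109 109 109 109 108 109 109
tab 111 111 111 111 111 111 112 111 111 111 110 111 111 110 111 111 110 95 67 47 46 46 46 46 46 47 48 47 47 47 49 48 48 46 46 45 47 48 46 46 46 47 47 46 48 67 91 103 107 108 108 108 108 108 109 108 108
200 300: 165 163 152 121 116 116 116 116 116 116 116 114 102 73 81 104 107 107 109 109 110 110 111 111 111 111 111 110 109 108 106 101 84 41 26 24 25 26 26 26 25 26 25 26 26 25 26 27 25 27 43 79 106 109 111 124 156 176 178 177 176 176 176 177 176 173 173 179 183 178
225 300: 166 165 155 129 118 117 117 117 117 117 116 109 97 105 125 106 108 109 109 110 110 110 111 111 111 110 110 109 109 108 106 100 84 61 56 56 55 56 55 54 56 55 56 55 55 54 55 56 56 56 55 61 84 109 120 152 176 178 177 175 175 176 178 178 176 182 194 200 200 200
```

Scaled: 0.5 mm is 0.01.

Emit:
tcp_steps --plan '[[[0,0,0.01,0,0,0],[0,0,0,0,0,0],[0,0,0,0,0,0],[0,0,0,0,0,0],[0,0,0,0,0,0]]]'

```text
time: 14.25
position: [537.3, 67.2, 127.8]
tool_rot: [0.0, 0.617, 0.787, 0.0]
wrist_force: [0.0, -0.4, -4.3]
finger_gap: 6.7
gripper_force: 59.9
```

```bash
python3 - <<'E'
from h import *
Z=[]; F=[]
for i in range(6): s=bot.state(); Z.append(s["position"]); F.append(s["wrist_force"]); bot.get_image("wrist")
print(np.mean(Z,0),np.mean(F,0),s["torque"],s["finger_gap"],np.abs(s["joint_vel"]).max())
E
```

```text
[537.29928137  67.17148053 127.78995125] [ 0.15626208 -0.1080213  -4.26716678] [-0.07728214  0.0064155  -0.01632218] 6.418108390219891 0.0014677335288089208
```

The pad hangs free: the wrist carries only its weight, with no sideways load. It is at shoulder height, so I'm handing in.

```bash
python3 -c "
from rig import bot
print(bot.job_done())"
```

```text
the job is handed in; nothing more can be done
None
```

I handed the job in: the strap is swung about a quarter turn aside, and the new pad is held upright in the near slot with its lining towards the disc, no side load, and its shoulders flush with the caliper top to within about 1 mm by calculation; I didn't get the judge's verdict.

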